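Open the copper washing basket and hold its gate for unloading

TASK

Open the steel washing basket of copperware so that a workmate can unload it: first fold the front leaf of its lid up by the black pull until it stands upright or leans slightly back, then squeeze the yellow catch beside the gate until its bolt is drawn clear (it stays back), then squeeze the red catch on the gate. Keep the red catch squeezed and swing the gate outward, past the detent of its hinge, until it stands about square to the basket's end. Finish while still gripping the squeezed red catch and holding the gate wide open, because the gate springs back when let go; leave the lid leaf up, the yellow bolt drawn and the loose copper pieces on the bench where they are.

Things in the scene. Friction and masses are not known exactly. Their poses are not given: they have to be found in the camera images.
- basket: Steel-wire washing basket, fixed on the bench: 307 wide (y), 240 deep (x -240 to 0), 149 mm high. Origin on the bench, in the gate's mid-plane when shut. x points out of the gate end, away from the robot; y along that end towards the gate's hinge; z up. The gate (10 thick, 125 high) spans y 140 (hinge) to -40; then a post and a fixed panel to y -150. The lid's rear half is fixed.
- lid_pull (a point): Centre of the black pull on the lid's front leaf: a round bar 30 mm long (basket y), 16 mm across, on a short bent stem. Pinch its two end faces, fingers closing along basket y; it can pivot between them, so the gripper may keep pointing down. Leaf shut: x 73, y -25, z 166 mm in the basket's frame. The leaf's edge is 28 mm from it, down and inward at 45 degrees. Axes turn with the leaf.
- lid_hinge (a point): Point on the hinge axis of the lid's front leaf, level with the pull; the axis runs along basket y at x -50, z 146 mm. The leaf is a wire panel 240 mm wide (basket y 95 to -145), 105 mm from hinge to front edge, 6 mm thick, 0.3 kg. While shut it covers both catches.
- lid (a joint): Fold angle of the front leaf, rad: 0 shut (level), 1.57 upright, stop at 1.92. Starts between 0 and 0.3. The hinge is stiff (0.4 N m friction, 3 to 6 N at the pull); it stays where left. The pull's centre runs on a circle of 125 mm about lid_hinge, 9 degrees above level at angle 0, rising and then going back over the basket.
- yellow_grip (a point): Middle of the two yellow tabs when squeezed together, where the centre between the fingers belongs (not the middle of the free tabs: only one slides). At x 32, y -109, z 116 mm in the basket's frame. Pinch from above, fingers closing along y, opened 64 mm or more. The tab farther from the gate (-y) is fixed, its outer face 9 mm from here.
- yellow_slide (a point): Centre of the outer face (the one towards the gate) of the sliding yellow tab: 27 mm from yellow_grip along +y when free, 9 mm when squeezed; the two tabs measure 36 mm overall free, 18 squeezed. Each tab is 8 mm wide (y), 24 deep (basket x 20 to 44), its top at z 136 mm; below z 92 it joins the slide, whose bolt (z 76 to 84) crosses the gate's edge.
- yellow_catch (a joint): Travel of the sliding yellow tab and bolt, m: 0 free (bolt across the gate's edge), 0.018 fully squeezed; clear of the gate from 0.010. About 3 N of friction and no spring: it stays where it is left.
- red_grip (a point): Middle of the two red tabs when squeezed together, where the centre between the fingers belongs. Gate shut: x 32, y 31, z 116 mm in the basket's frame; it swings with the gate on a circle of 114 mm about gate_hinge. Axes: the gate's (as the basket's when shut). Pinch from above, closing along the gate's y. The tab nearer the hinge is fixed, outer face 9 mm from here. They are the gate's handle.
- red_slide (a point): Centre of the outer face (the one away from the hinge) of the sliding red tab: 27 mm from red_grip along the gate's -y when free, 9 mm when squeezed. Tab sizes and heights are those of the yellow catch; its bolt lies at z 58 to 66 mm and enters a keeper on the post.
- red_catch (a joint): Travel of the sliding red tab and bolt, m: 0 free (bolt in the post's keeper), 0.018 fully squeezed; the gate is free from 0.010. Sprung: 3 N at 0, 7.5 N at full squeeze; springs back when let go.
- gate: The wire gate with the red catch on it. Origin on its hinge axis at the height of the bench; y points along the gate from its free edge to the hinge, x square to it (as the basket's axes when shut), z up.
- gate_hinge (a point): Point on the gate's upright hinge axis (x 0, y 140 mm in the basket's frame), 116 mm above the bench. A small brass spring plunger behind it presses on a cam and makes the detent.
- gate_swing (a joint): Swing of the gate, rad: 0 shut, 1.57 square to the basket's end, stop at 1.75; grows counter-clockwise seen from above, the free edge moving out along basket x. A hinge spring closes it with 0.15 to 0.25 N m; with the detent (0.48 to 0.7 rad) on top it takes up to 0.54 N m, 5 N at the red tabs. Let go beyond it, the gate swings back to about 0.9 rad or further.
- sugar_pot: Loose copper pot with a lid, 84 mm across, 76 mm high, to be left alone. Origin at the centre of its foot.
- finial: Loose dark copper finial, 42 mm across, 60 mm high, to be left alone. Origin at the centre of its foot.
- cup: Loose copper cup, 66 mm across, 55 mm high, to be left alone. Origin at the centre of its foot.

How it is judged (in metres and radians):
On the way, in this order (a step that is already met when the one before it is completed fails the run):
1. the lid's front leaf stands upright or leans back (value of joint lid above 1.42 rad), for 0.2 s.
2. the yellow bolt is drawn clear of the gate, the gate still shut (value of joint yellow_catch above 0.0105 m and value of joint gate_swing below 0.1 rad), for 0.2 s.
3. the red catch is squeezed with the gate still shut (value of joint red_catch above 0.0105 m and value of joint gate_swing below 0.15 rad), for 0.1 s.
4. the gate has passed its detent (value of joint gate_swing above 1 rad), for 0.1 s.
At the end, for the whole second after the job is handed in: The gate is held at rest more than 1.35 rad (77 degrees) open, the fingers gripping the gate's red tabs with more than 2 N and keeping the red catch squeezed by more than 10.5 mm; the lid's front leaf stands at more than 1.42 rad (81 degrees) and the yellow bolt is still drawn by more than 10.5 mm (value of joint gate_swing above 1.35 rad and velocity of joint gate_swing between -0.1 and 0.1 rad/s and value of joint each of red_catch, yellow_catch above 0.0105 m and contact force between the fingers and gate above 2 N and value of joint lid above 1.42 rad); the arm keeps its last pose, push and grip.
It fails at once if a loose copper piece is shifted by more than 25 mm or tipped over (distance of any of sugar_pot, finial, cup from where it was at the start of the episode above 0.025 m or angle between any of sugar_pot, finial, cup's own z axis and vertical above 0.5 rad).
It also fails if it takes over 61 s, if anything falls off the work surface, if the arm or the gripper's body presses on something with over 40 N, if the wrist force passes 120 N, or if a joint passes its speed limit or range.

ROBOT

A 6-joint arm with a two-finger parallel gripper is mounted at the origin on the work surface. World frame = base frame: x ahead of the robot, y to its left, z up, the work surface at z = 0. Lengths are in mm, angles in degrees, forces in N, time in s.
With the tool pointing down it reaches from about 350 to 850 mm from the base axis. Payload 8.1 kg.
Tool frame: the origin (TCP) lies on the centre line of the jaws, within the pads' length; the fingertips stand 19 mm ahead of it and the grasp point (between the pads) is the TCP; z points along the fingers, y is the direction in which the jaws open and shut (so a half turn about z gives the same grasp; the last joint's range is limited). The gripper opens to 85 mm and grips with 20 to 120 N. Pads are 22 mm wide; open, the fingers measure 114 mm over their backs; the gripper's body (76 mm by 85 mm) begins 54 mm behind the grasp point. The pads swing forward as they close: fully open they stand 13 mm farther back than shut.
Start: joints at [-72.559, 7.471, 85.268, -0, 87.261, -4.893], TCP at [228.022, -554.988, 250.292] pointing down, gripper open.
Joint ranges: [-169.43, 169.43], [-51.17, 129.36], [1.28, 143.12], [-76.62, 256.62], [0, 156.53], [-152.29, 152.29]. Speed limits (degrees/s): [136.94, 136.94, 159.86, 180, 180, 180].

INTERFACE

Orientations are given as [roll, pitch, yaw] about the fixed x, y, z axes, in that order (R = Rz(yaw) Ry(pitch) Rx(roll)).
In Python, from bench import r, viewer gives the robot as it stands.
- The arm moves only by the tool carry_out, never from a script. Its argument "commands" is a list that holds one entry, the list of rows, each a list of 7 numbers: the finger opening in mm, from 0 to 85.4, then the shift along the tool's x, y, z in mm, then the turn, a rotation vector about the tool's x, y, z in degrees. A call has 1 to 5 rows; each row is the pose to reach, as a shift and turn from the pose commanded when the call began, along the tool's axes at that moment; what a row does not reach only later rows make up. A row lasts 1/8 s, in which the tool goes at most 62.5 mm and 10.7 degrees, less where a joint would pass 70% of its speed; a pose out of reach is approached as far as the arm can. A call with a gripper value outside its range is refused whole. The fingers move at their own pace and stop on an object; "grip_force" is the grip in N (left out, the last holds). Time passes only in rows, so rows that repeat a pose let the fingers close. It gives the time, the measured TCP pose, the force and the opening at its end, in the units of the state.
- r.sense(): the state, without advancing time (a new reading comes with each control period).
- viewer.snapshot(name): name is "side" or "top" or "wrist"; returns the picture (384x512x3 uint8, red, green, blue); there is no depth.
- viewer.calibration(name): a dict with "camera_matrix" (3x3 intrinsics, pixels), "rvec" (rotation vector, rad) and "tvec" (3), from world to camera coordinates, as OpenCV has them. Camera axes: x right, y down, z forward; pixel columns grow to the right and rows downward; lengths in mm; the calibration is good to about 2 mm. The wrist camera is an equidistant fisheye: a pixel r from the principal point sees the ray r / f radians off the axis. A picture is of the moment at which its call begins: read the wrist's pose just before it. calibration takes no time and is no camera call; for the wrist camera it gives the pose at the moment of the call.
- r.hand_in(): hands the job in, once; it reports no verdict.
The state is a dict: "time": time; "joint_pos": joint angles; "qd": joint speeds; "joint_efforts": joint torques, N m; "tool_pos": TCP position; "tcp_rot": TCP orientation; "ft_force": force on the tool from outside, world axes, zero at the start; "wrist_torque": the same for the moment, N m; "finger_gap": finger opening in mm.
Only numpy, scipy, OpenCV 4.12 (cv2) and the standard library are available. Lean on these libraries where they do the work, as an engineer would, in place of code of your own. Each camera call takes 0.05 s, during which the arm holds its last target. There are 200 camera calls.

## Working session

There is one attempt and no reset: what is moved stays moved. The work goes in short steps, Python scripts to look and compute and a tool call to move; the robot and the scene stay as the last step left them, time stands still between calls to the robot, and variables do not carry over. Pictures are saved under pics/ and viewed, about 8 in all and at most 12, crops included, and the job is handed in when it is done.

Besides the shell and the picture viewer there is one more tool, called after "Request:" as name(argument=value, ...) on one line, values as JSON. carry_out: Moves the arm, as the interface text tells. Its arguments: {"type":"object","properties":{"commands":{"type":"array","items":{"type":"array","items":{"type":"array","items":{"type":"number"}}}},"grip_force":{"type":"number"}},"required":["commands"]}

```bash
mkdir -p pics; ls
python3 - <<'E'
from bench import r, viewer
import cv2, numpy as np
print(r.sense())
for n in ("side","top"):
    im=viewer.snapshot(n); cv2.imwrite(f"pics/{n}0.png",im[...,::-1])
    c=viewer.calibration(n); print(n,c)
E
```

```text
pics
{'time': 0.0, 'joint_pos': array([-7.25599721e+01,  7.51555908e+00,  8.53282362e+01, -1.04589706e-03,
        8.72607437e+01, -4.89312752e+00]), 'qd': array([ 0.08564623,  0.06677632,  0.00329147,  0.06699972,  0.01366433,
       -0.04986423]), 'joint_efforts': array([ 4.87098041e-04, -5.69393063e+01, -5.00557065e+01, -2.46501622e-04,
        1.46213325e-02,  1.95247543e-05]), 'tool_pos': array([ 227.85798396, -554.50730783,  249.24968431]), 'tcp_rot': array([-1.79895753e+02, -7.87609978e-03,  2.23331992e+01]), 'ft_force': array([ 0.13735552, -0.48142912, -0.23570879]), 'wrist_torque': array([-0.01655215, -0.00535621,  0.01302672]), 'finger_gap': 84.92483993708086}
side {'camera_matrix': array([[403.25540113,   0.        , 253.32988613],
       [  0.        , 403.25540113, 192.8543121 ],
       [  0.        ,   0.        ,   1.        ]]), 'rvec': array([ 0.24517045, -2.87452541,  1.08565789]), 'tvec': array([625.5736166 , 239.07500776, 931.7808085 ])}
top {'camera_matrix': array([[467.5535622 ,   0.        , 253.5904434 ],
       [  0.        , 467.5535622 , 190.44746914],
       [  0.        ,   0.        ,   1.        ]]), 'rvec': array([ 2.1787209 , -2.1384031 ,  0.10181643]), 'tvec': array([-70.76706928, 666.18105386, 991.31445577])}
```

Run:
```python
import cv2
for n in ("side","top"):
    cv2.imwrite(f"pics/{n}0b.png",cv2.resize(cv2.imread(f"pics/{n}0.png"),(800,600),interpolation=cv2.INTER_CUBIC))
```

```text
(no output)
```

View pics/top0.png

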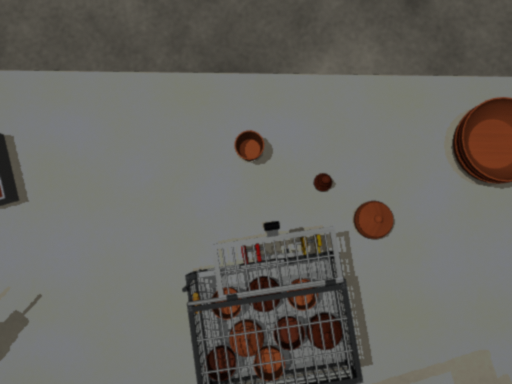

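View pics/side0.png

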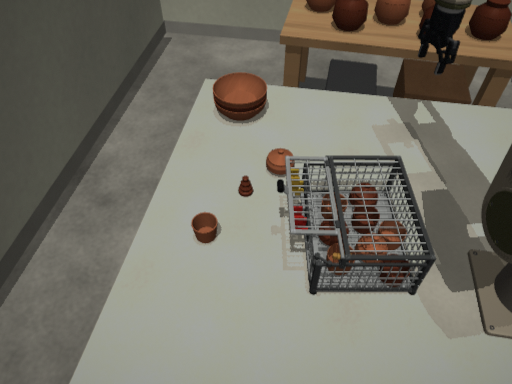

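The top view shows the basket's front towards +x, with the pull at about (272,226), the red tabs near (251,253) and the yellow tabs near (312,244). The loose pieces are at (249,146) cup, (323,182) finial and (374,220) pot. The side view shows the pull at (281,186).

```bash
cat > h.py <<'E'
import numpy as np, cv2
from bench import r, viewer
def ray(n,px,cal=None):
    c=cal or viewer.calibration(n); R=cv2.Rodrigues(np.array(c["rvec"]))[0]; K=c["camera_matrix"]
    q=np.array([(px[0]-K[0,2])/K[0,0],(px[1]-K[1,2])/K[1,1]])
    if n=="wrist":
        t=np.linalg.norm(q); d=np.r_[q/max(t,1e-9)*np.sin(t),np.cos(t)]
    else: d=np.r_[q,1]; d/=np.linalg.norm(d)
    return -R.T@c["tvec"], R.T@d
def onz(n,px,z,cal=None):
    o,d=ray(n,px,cal); return o+d*(z-o[2])/d[2]
def tri(a,pa,b,pb):
    o1,d1=ray(a,pa);o2,d2=ray(b,pb)
    s=np.linalg.lstsq(np.c_[d1,-d2],o2-o1,rcond=None)[0]
    p,q=o1+d1*s[0],o2+d2*s[1]; return (p+q)/2,np.linalg.norm(p-q)
def blobs(im,lo,hi,roi,mn=4):
    h=cv2.cvtColor(im,cv2.COLOR_RGB2HSV); m=cv2.inRange(h,np.array(lo),np.array(hi))
    k=np.zeros_like(m); x0,y0,x1,y1=roi; k[y0:y1,x0:x1]=255; m&=k
    n,l,s,c=cv2.connectedComponentsWithStats(m)
    return [(s[i].tolist(),c[i].round(1).tolist()) for i in range(1,n) if s[i][4]>=mn]
E
python3 - <<'E'
from h import *
t=cv2.imread("pics/top0.png")[...,::-1].copy(); s=cv2.imread("pics/side0.png")[...,::-1].copy()
print("pull top",blobs(t,(0,0,0),(180,255,45),(255,215,290,235)))
print("pull side",blobs(s,(0,0,0),(180,255,45),(270,175,288,198)))
for n,im,ro in(("top",t,(210,228,345,270)),("side",s,(285,160,325,235))):
    print(n,"yellow",blobs(im,(20,120,80),(35,255,255),ro,3)); print(n,"red",blobs(im,(0,190,110),(4,255,255),ro,3), blobs(im,(172,170,110),(180,255,255),ro,3))
h=cv2.resize(t[205:320,175:365],None,fx=4,fy=4,interpolation=cv2.INTER_CUBIC); cv2.imwrite("pics/crop1.png",h[...,::-1])
E
```

```text
pull top [([264, 222, 15, 9, 114], [271.2, 225.9])]
pull side [([277, 180, 7, 12, 68], [280.1, 185.7])]
top yellow [([317, 235, 5, 18, 57], [319.0, 242.3]), ([303, 238, 2, 10, 11], [303.5, 242.5]), ([303, 250, 3, 4, 8], [304.2, 252.0])]
top red [([256, 245, 2, 4, 5], [256.8, 246.4]), ([257, 250, 2, 4, 7], [257.6, 251.7]), ([258, 256, 2, 4, 7], [258.4, 257.7])] []
side yellow [([291, 169, 8, 4, 24], [294.5, 170.2]), ([291, 175, 8, 4, 30], [294.3, 176.6]), ([292, 181, 12, 4, 44], [297.0, 182.4]), ([292, 188, 12, 3, 27], [297.7, 189.3]), ([295, 193, 5, 2, 10], [297.0, 193.5])]
side red [([298, 207, 4, 1, 4], [299.5, 207.0]), ([295, 215, 9, 3, 23], [298.4, 216.1]), ([301, 228, 7, 1, 7], [304.0, 228.0])] []
```

View pics/crop1.png

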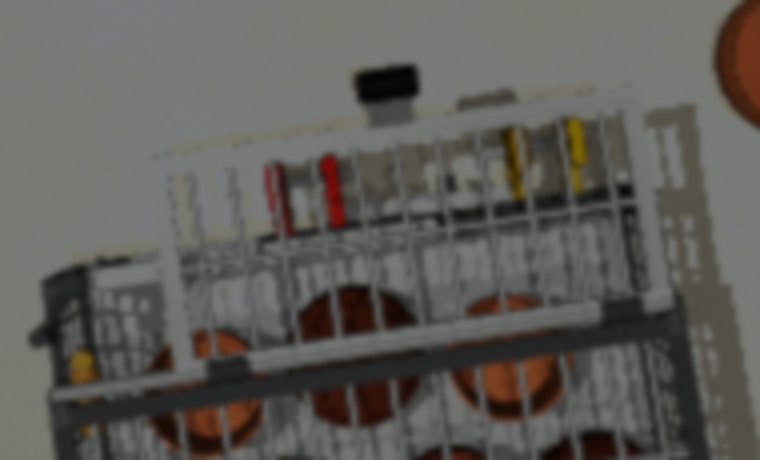

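The crop shows the pull at crop (387,84). The red tabs run (270,165)-(287,232) and (332,158)-(338,222), the yellow ones (515,130)-(520,195) and (577,120)-(580,190). The dark bar runs (60,405)-(670,320).

Run:
```python
from h import *
p,e=tri("top",(271.2,225.9),"side",(280.1,185.7)); print("pull",p.round(1),e)
c=lambda x,y:(175+x/4,205+y/4)
for nm,a,z in(("bar L",c(80,405),149),("bar R",c(660,322),149),("redfix",c(278,195),136),("redsl",c(334,190),136),("yelsl",c(516,162),136),("yelfix",c(577,152),136)): print(nm,onz("top",a,z).round(1))
w=viewer.calibration("wrist"); print(w)
for n,a in(("cup",(249,146)),("finial",(323,182)),("pot",(374,220))): print(n,onz("top",a,50).round())
```

```text
pull [587.1 -95.  167. ] 2.2505445574469882
bar L [431.2  47.2 149. ]
bar R [ 475.8 -228.3  149. ]
redfix [531.8 -44.5 136. ]
redsl [534.8 -71.8 136. ]
yelsl [ 550.1 -160.4  136. ]
yelfix [ 555.5 -190.1  136. ]
{'camera_matrix': array([[297.31863964,   0.        , 249.81693474],
       [  0.        , 297.31863964, 189.65073862],
       [  0.        ,   0.        ,   1.        ]]), 'rvec': array([-2.41597399,  1.61751246,  0.22143297]), 'tvec': array([-599.18940574,  -35.2980031 ,  377.12362792])}
cup [764. -47.  50.]
finial [ 687. -209.   50.]
pot [ 607. -318.   50.]
```

```bash
cat >> h.py <<'E'
from scipy.spatial.transform import Rotation as Ro
YAW=9.2; O=np.array([510.,-82.,0])
def B(p,O=O): return O+Ro.from_euler("z",YAW,degrees=True).apply(p)
def plan(p,yaw):
    s=r.sense(); R=Ro.from_euler("xyz",s["tcp_rot"],degrees=True); T=Ro.from_euler("xyz",[180,0,yaw],degrees=True)
    print("t",round(s["time"],2),"at",s["tool_pos"].round(1),s["tcp_rot"].round(1),"shift",R.inv().apply(p-s["tool_pos"]).round(1),"turn",(R.inv()*T).as_rotvec(degrees=True).round(1),"F",s["ft_force"].round(1),"gap",round(s["finger_gap"],1))
E
python3 -c "
from h import *
plan(np.array([586,-95,235.]),9.2)
w=viewer.calibration('wrist');s=r.sense();R=Ro.from_euler('xyz',s['tcp_rot'],degrees=True)
print(R.inv().apply(-cv2.Rodrigues(w['rvec'])[0].T@w['tvec']-s['tool_pos']), R.inv().apply(cv2.Rodrigues(w['rvec'])[0].T@[0,0,1]))"
```

```text
t 0.1 at [ 227.9 -554.6  249.4] [-179.9   -0.    22.3] shift [ 505.9 -289.    14.9] turn [-0.1  0.  13.1] F [-0.3 -0.5 -0.9] gap 85.5
[  67.89628883   -0.59828531 -123.31940371] [-0.26874926  0.00175802  0.96320857]
```

Request:
carry_out(commands=[[[85, 50, -29, 0, 0, 0, 0], [85, 101, -58, 0, 0, 0, 0], [85, 152, -87, 2, 0, 0, 0], [85, 202, -116, 4, 0, 0, 0], [85, 253, -144, 7, 0, 0, 0]]], grip_force=40)

```text
time: 0.72
tool_pos: [408.0, -323.9, 243.0]
tcp_rot: [-180.0, 0.0, 22.3]
ft_force: [-0.1, -0.7, -0.6]
finger_gap: 84.9
```

Request:
carry_out(commands=[[[85, 51, -29, 0, 0, 0, 3], [85, 102, -58, 2, 0, 0, 6], [85, 153, -87, 4, 0, 0, 9], [85, 203, -116, 6, 0, 0, 12], [85, 253, -145, 8, 0, 0, 13.1]]])

```text
time: 1.35
tool_pos: [587.0, -93.6, 234.8]
tcp_rot: [-180.0, 0.0, 9.2]
ft_force: [0.9, -0.6, -0.1]
finger_gap: 85.0
```

Run:
```python
from h import *
plan(np.array([586.5,-95,171.]),9.2)
im=viewer.snapshot("wrist"); cv2.imwrite("pics/w1.png",im[...,::-1])
```

```text
t 1.35 at [587.  -93.6 234.8] [-180.     0.     9.2] shift [-0.7  1.3 63.8] turn [-0.  0. -0.] F [ 0.9 -0.6 -0.1] gap 85.0
```

View pics/w1.png

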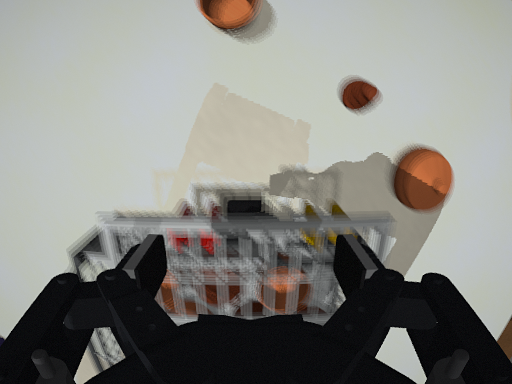

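The wrist view is slightly motion-blurred. It shows the pull at (244,207), nearly centred between the fingers. I check that ray at the pull's height.

Run:
```python
from h import *
im=viewer.snapshot("wrist"); cal=viewer.calibration("wrist")
b=[x for x in blobs(im,(0,0,0),(180,255,45),(215,190,290,225),30)]; print(b)
for x in b: print(onz("wrist",x[1],166,cal).round(1))
plan(np.array([586.5,-95,171.]),9.2)
```

```text
[([236, 207, 49, 18, 801], [258.8, 215.7])]
[584.9 -96.8 166. ]
t 1.45 at [588.1 -90.3 234.1] [-179.9    0.     9.5] shift [-2.3  4.5 63.1] turn [-0.1  0.   0.3] F [-0.4  0.5  0.2] gap 85.2
```

Request:
carry_out(commands=[[[85, -2.5, 5.5, 16, 0, 0, 0.3], [85, -2.5, 5.5, 32, 0, 0, 0.3], [85, -2.5, 5.5, 48, 0, 0, 0.3], [85, -2.5, 5.5, 62, 0, 0, 0.3], [50, -2.5, 5.5, 63, 0, 0, 0.3]]], grip_force=40)

```text
time: 2.08
tool_pos: [583.5, -101.4, 170.4]
tcp_rot: [-179.9, 0.2, 8.9]
ft_force: [-0.0, 0.7, -0.1]
finger_gap: 69.2
```

Request:
carry_out(commands=[[[20, 0, 0, 0, 0, 0, 0], [20, 0, 0, 0, 0, 0, 0], [20, 0, 0, 0, 0, 0, 0], [20, 0, 0, 0, 0, 0, 0]]])

```text
time: 2.58
tool_pos: [584.4, -94.4, 172.3]
tcp_rot: [-179.4, -0.0, 9.1]
ft_force: [-2.7, 28.8, 2.8]
finger_gap: 28.8
```

Request:
carry_out(commands=[[[20, -3, -6.5, -13.9, 0, 0, 0], [20, -7.6, -6.5, -27.3, 0, 0, 0], [20, -13.6, -6.5, -40.1, 0, 0, 0], [20, -21.1, -6.5, -52.1, 0, 0, 0], [20, -29.8, -6.5, -63.3, 0, 0, 0]]])

```text
time: 3.2
tool_pos: [552.9, -99.2, 235.4]
tcp_rot: [-179.9, 0.1, 8.9]
ft_force: [-4.4, 2.9, -13.0]
finger_gap: 29.1
```

Request:
carry_out(commands=[[[20, -10, 0, -10.1, 0, 0, 0], [20, -21, 0, -19, 0, 0, 0], [20, -33, 0, -26.5, 0, 0, 0], [20, -45.8, 0, -32.7, 0, 0, 0], [20, -59.1, 0, -37.4, 0, 0, 0]]])

```text
time: 3.82
tool_pos: [495.4, -108.9, 273.6]
tcp_rot: [180.0, -0.1, 8.9]
ft_force: [2.3, 0.5, -14.6]
finger_gap: 28.9
```

Request:
carry_out(commands=[[[20, -13.9, 0, -3.1, 0, 0, 0], [20, -28, 0, -4.6, 0, 0, 0], [20, -42.1, 0, -4.6, 0, 0, 0], [20, -56.2, 0, -2.9, 0, 0, 0], [20, -70, 0, 0.3, 0, 0, 0]]])

```text
time: 4.45
tool_pos: [427.3, -120.3, 274.8]
tcp_rot: [179.8, -0.3, 8.9]
ft_force: [6.4, -0.3, -3.8]
finger_gap: 28.3
```

Request:
carry_out(commands=[[[20, 0, 0, 0, 0, 0, 0], [20, 0, 0, 0, 0, 0, 0]]])

```text
time: 4.7
tool_pos: [427.0, -120.3, 274.6]
tcp_rot: [179.9, -0.1, 8.9]
ft_force: [-4.7, -2.1, 6.5]
finger_gap: 28.2
```

Request:
carry_out(commands=[[[80, 0, 0, 0, 0, 0, 0], [80, 0, 0, 0, 0, 0, 0], [80, 0, 0, -10, 0, 0, 0], [80, 0, 0, -35, 0, 0, 0], [80, 0, 0, -65, 0, 0, 0]]])

```text
time: 5.32
tool_pos: [426.5, -119.3, 338.4]
tcp_rot: [-180.0, 0.1, 8.9]
ft_force: [-0.6, -0.2, -0.4]
finger_gap: 79.8
```

Request:
carry_out(commands=[[[85, 45, 5, 0, 0, 0, 0], [85, 95, 10, 0, 0, 0, 0], [85, 120, 14.7, 40, 0, 0, 0], [85, 120, 14.7, 85, 0, 0, 0], [85, 120, 14.7, 115, 0, 0, -0.3]]])

```text
time: 5.95
tool_pos: [547.1, -114.9, 220.3]
tcp_rot: [-179.9, 0.2, 9.3]
ft_force: [0.0, 0.4, 0.2]
finger_gap: 85.4
```

Request:
carry_out(commands=[[[85, 0, 0, 5, 0, 0, 0], [85, 0, 0, 5, 0, 0, 0], [85, 0, 0, 5, 0, 0, 0]]])

```text
time: 6.32
tool_pos: [548.6, -115.7, 220.1]
tcp_rot: [179.9, -0.2, 9.2]
ft_force: [0.3, 0.2, -0.2]
finger_gap: 84.8
```

```bash
sed -i 's/^YAW=.*/YAW=9.2; O=np.array([510.,-81.5,0])/' h.py
python3 - <<'E'
from h import *
plan(B([32,-39,215]),9.2)
cal=viewer.calibration("wrist"); im=viewer.snapshot("wrist"); cv2.imwrite("pics/w2.png",im[...,::-1])
import pickle; pickle.dump(cal,open("w2.pkl","wb"))
E
```

```text
t 6.33 at [ 548.6 -115.7  220.1] [179.9  -0.2   9.2] shift [-0.7 -1.   5.1] turn [ 0.1 -0.2  0. ] F [ 0.3  0.2 -0.2] gap 84.8
```

View pics/w2.png

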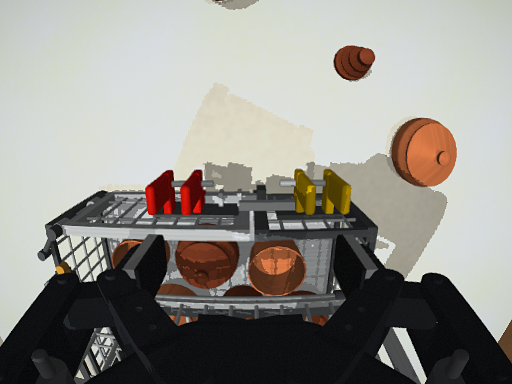

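The wrist view shows the leaf out of the way. The red tabs are at (160,192) and (192,192), the yellow tabs at (304,190) and (337,190), all still free. I compare these with the positions I expect.

Run:
```python
from h import *
import pickle; cal=pickle.load(open("w2.pkl","rb")); im=cv2.imread("pics/w2.png")[...,::-1].copy()
R=cv2.Rodrigues(cal["rvec"])[0];K=cal["camera_matrix"]
h=cv2.cvtColor(im,cv2.COLOR_RGB2HSV)
for nm,lo,hi,ro,ys in(("red",(0,150,60),(6,255,255),(140,165,210,220),[(40,32),(12,4)]),("yel",(20,130,60),(35,255,255),(285,165,355,220),[(-82,-90),(-110,-118)])):
    m=cv2.inRange(h,np.array(lo),np.array(hi)); k=np.zeros_like(m);k[ro[1]:ro[3],ro[0]:ro[2]]=255;m&=k
    cs=[c for c in cv2.findContours(m,0,2)[0] if cv2.contourArea(c)>60]
    for c in sorted(cs,key=lambda c:c[:,0,0].min()):
        print(nm,cv2.approxPolyDP(c,2,True)[:,0].tolist())
    for a,b in ys:
        for z in (136,92):
            P=np.array([B([x,y,z]) for x in(44,20) for y in(a,b)])
            q=(R@P.T).T+cal["tvec"]; th=np.arctan2(np.hypot(q[:,0],q[:,1]),q[:,2]); u=q[:,:2]/np.hypot(q[:,0],q[:,1])[:,None]*th[:,None]*K[0,0]+[K[0,2],K[1,2]]
            print("  pred",a,b,z,u.round().tolist())
cv2.imwrite("pics/w2c.png",cv2.resize(im[155:230,130:370],None,fx=3,fy=3,interpolation=cv2.INTER_CUBIC)[...,::-1])
```

```text
red [[171, 170], [164, 172], [146, 187], [149, 214], [156, 213], [162, 205], [164, 213], [171, 213], [175, 208], [174, 190], [170, 185], [173, 178]]
red [[200, 170], [194, 171], [181, 186], [181, 212], [185, 215], [192, 210], [200, 212], [203, 206], [205, 192], [199, 186]]
  pred 40 32 136 [[144.0, 188.0], [154.0, 188.0], [147.0, 218.0], [157.0, 218.0]]
  pred 40 32 92 [[160.0, 175.0], [169.0, 175.0], [162.0, 201.0], [171.0, 201.0]]
  pred 12 4 136 [[179.0, 188.0], [190.0, 188.0], [181.0, 219.0], [192.0, 219.0]]
  pred 12 4 92 [[191.0, 175.0], [199.0, 175.0], [192.0, 201.0], [201.0, 201.0]]
yel [[296, 169], [296, 211], [312, 214], [315, 187], [301, 170]]
yel [[325, 169], [323, 178], [326, 184], [323, 187], [322, 208], [325, 213], [332, 213], [334, 205], [345, 214], [349, 211], [350, 186], [331, 170]]
  pred -82 -90 136 [[307.0, 188.0], [318.0, 188.0], [305.0, 219.0], [316.0, 219.0]]
  pred -82 -90 92 [[298.0, 175.0], [307.0, 175.0], [297.0, 201.0], [305.0, 201.0]]
  pred -110 -118 136 [[343.0, 188.0], [353.0, 188.0], [341.0, 218.0], [350.0, 218.0]]
  pred -110 -118 92 [[329.0, 175.0], [337.0, 175.0], [327.0, 201.0], [335.0, 201.0]]
```

View pics/w2c.png

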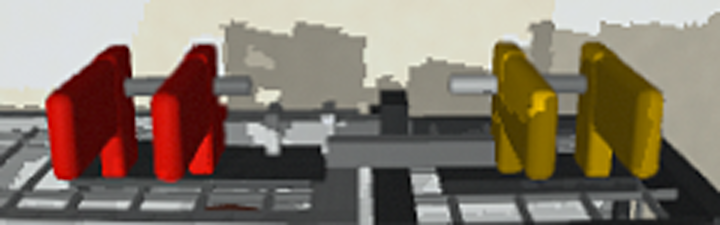

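The predictions match within about 2 mm (the tabs sit 1–2 mm further out in x). Next is the yellow catch.

Request:
carry_out(commands=[[[85, 1, 35, 10, 0, 0, 0], [85, 1, 69, 30, 0, 0, 0], [85, 1, 69, 55, 0, 0, 0], [85, 1, 69, 80, 0, 0, 0], [85, 1, 69, 97, 0, 0, 0]]], grip_force=30)

```text
time: 7.0
tool_pos: [559.7, -183.5, 120.5]
tcp_rot: [180.0, -0.0, 9.2]
ft_force: [-0.0, 0.4, -0.0]
finger_gap: 85.1
```

Request:
carry_out(commands=[[[85, 0, 0, 5, 0, 0, 0], [85, 0, 0, 5, 0, 0, 0], [85, 0, 0, 5, 0, 0, 0]]])

```text
time: 7.38
tool_pos: [560.4, -183.5, 117.0]
tcp_rot: [179.9, -0.1, 9.2]
ft_force: [-0.3, 0.8, 1.2]
finger_gap: 85.0
```

```bash
sed -i 's/^YAW=.*/YAW=9.2; O=np.array([511.5,-81.5,0])/' h.py; python3 -c "
from h import *
plan(B([32,-109,118]),9.2)
im=viewer.snapshot('wrist'); cv2.imwrite('pics/w3.png',im[...,::-1])"
```

```text
t 7.38 at [ 560.4 -183.5  117. ] [ 1.799e+02 -1.000e-01  9.200e+00] shift [ 0.1  0.5 -1. ] turn [ 0.1 -0.1  0. ] F [-0.3  0.8  1.2] gap 85.0
```

View pics/w3.png

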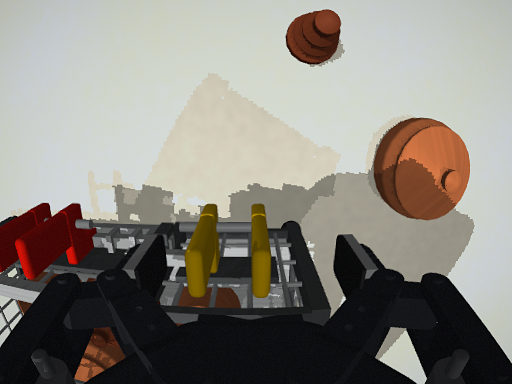

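The wrist view shows the yellow tabs at columns 200 and 260, between the fingers at 150 and 350, as they should be. I squeeze.

Request:
carry_out(commands=[[[50, 0, 0.5, -1, 0, 0, 0], [30, 0, 0.5, -1, 0, 0, 0], [14, 0, 0.5, -1, 0, 0, 0], [14, 0, 0.5, -1, 0, 0, 0], [14, 0, 0.5, -1, 0, 0, 0]]], grip_force=30)

```text
time: 8.05
tool_pos: [559.8, -183.7, 116.9]
tcp_rot: [180.0, -0.0, 9.3]
ft_force: [-0.3, 2.5, 2.5]
finger_gap: 16.6
```

Request:
carry_out(commands=[[[14, 0, 0, 0, 0, 0, 0], [14, 0, 0, 0, 0, 0, 0], [14, 0, 0, 0, 0, 0, 0]]])

```text
time: 8.43
tool_pos: [559.8, -183.8, 116.8]
tcp_rot: [180.0, -0.0, 9.2]
ft_force: [-0.5, 3.6, 4.2]
finger_gap: 16.8
```

Request:
carry_out(commands=[[[60, 0, 0, 0, 0, 0, 0], [85, 0, 0, 0, 0, 0, 0], [85, 0, 0, 0, 0, 0, 0], [85, 0, 0, -30, 0, 0, 0], [85, 0, 0, -75, 0, 0, 0]]])

```text
time: 9.05
tool_pos: [558.3, -183.5, 190.4]
tcp_rot: [-179.9, 0.2, 9.2]
ft_force: [0.0, -0.7, -0.7]
finger_gap: 84.7
```

Request:
carry_out(commands=[[[85, 0, -45, 0, 0, 0, 0], [85, 0.7, -95, 0, 0, 0, 0], [85, 0.7, -139.7, 0, 0, 0, 0], [85, 0.7, -139.7, 15, 0, 0, 0], [85, 0.7, -139.7, 40, 0, 0, 0]]])

```text
time: 9.68
tool_pos: [538.8, -46.0, 152.0]
tcp_rot: [179.9, -0.1, 9.3]
ft_force: [0.6, -0.4, -0.1]
finger_gap: 85.0
```

Request:
carry_out(commands=[[[85, 0, 0, 20, 0, 0, 0], [85, 0, 0, 35, 0, 0, 0], [85, 0, 0, 35, 0, 0, 0], [85, 0, 0, 35, 0, 0, 0]]])

```text
time: 10.18
tool_pos: [538.4, -46.2, 117.4]
tcp_rot: [180.0, -0.0, 9.2]
ft_force: [0.8, 0.7, -1.2]
finger_gap: 85.3
```

```bash
python3 -c "
from h import *
plan(B([32,31,117]),9.2)
im=viewer.snapshot('wrist'); cv2.imwrite('pics/w4.png',im[...,::-1])"
```

```text
t 10.18 at [538.4 -46.2 117.4] [180.   -0.    9.2] shift [-0.2 -0.4  0.4] turn [ 0. -0.  0.] F [ 0.8  0.7 -1.2] gap 85.3
```

View pics/w4.png

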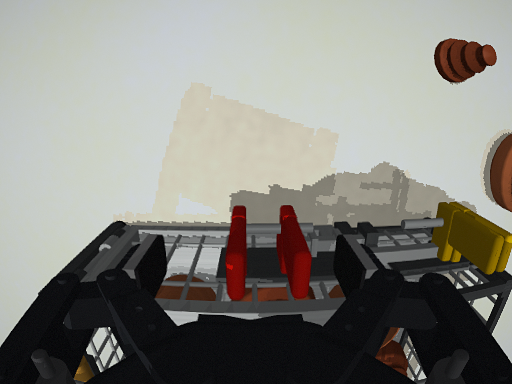

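The fingers straddle the red tabs at columns 237 and 293, and the yellow tabs at the right stay together. I squeeze the red catch.

Request:
carry_out(commands=[[[50, 0, 0, 0, 0, 0, 0], [30, 0, 0, 0, 0, 0, 0], [14, 0, 0, 0, 0, 0, 0], [12, 0, 0, 0, 0, 0, 0], [12, 0, 0, 0, 0, 0, 0]]], grip_force=60)

```text
time: 10.85
tool_pos: [538.4, -44.7, 118.0]
tcp_rot: [-179.9, -0.1, 9.3]
ft_force: [-4.2, 5.6, 10.5]
finger_gap: 16.2
```

Request:
carry_out(commands=[[[12, 0, 0, 0, 0, 0, 0], [12, 0, 0, 0, 0, 0, 0], [12, 0, 0, 0, 0, 0, 0]]])

```text
time: 11.22
tool_pos: [538.4, -44.7, 118.0]
tcp_rot: [-179.9, -0.1, 9.3]
ft_force: [-4.2, 5.7, 10.1]
finger_gap: 17.0
```

Squeezed (gap 17 mm with the gate shut). Now I swing the gate.

Request:
carry_out(commands=[[[12, 14.9, -5.5, 0, 0, 0, -8], [12, 28.8, -13, 0, 0, 0, -16], [12, 41.6, -22.4, 0, 0, 0, -24], [12, 52.9, -33.5, 0, 0, 0, -32], [12, 62.6, -46.1, 0, 0, 0, -40]]])

```text
time: 11.85
tool_pos: [592.1, 10.3, 118.0]
tcp_rot: [-179.9, 0.0, 49.5]
ft_force: [-12.9, 1.6, 14.8]
finger_gap: 16.9
```

Request:
carry_out(commands=[[[12, 14.9, -5.5, 0, 0, 0, -8], [12, 28.8, -13, 0, 0, 0, -16], [12, 41.6, -22.4, 0, 0, 0, -24], [12, 52.9, -33.5, 0, 0, 0, -32], [12, 62.6, -46.1, 0, 0, 0, -40]]])

```text
time: 12.48
tool_pos: [598.0, 87.7, 118.0]
tcp_rot: [-180.0, 0.0, 89.5]
ft_force: [-11.4, -3.7, 13.1]
finger_gap: 16.7
```

Request:
carry_out(commands=[[[12, 7.5, -2.5, 0, 0, 0, -4], [12, 14.9, -5.5, 0, 0, 0, -8], [12, 17, -6.4, 0, 0, 0, -9], [12, 17, -6.4, 0, 0, 0, -9], [12, 17, -6.4, 0, 0, 0, -9]]])

```text
time: 13.1
tool_pos: [592.0, 104.1, 118.0]
tcp_rot: [-180.0, 0.0, 98.2]
ft_force: [-8.4, -3.4, 11.6]
finger_gap: 16.9
```

Request:
carry_out(commands=[[[12, 0, 0, 0, 0, 0, 0], [12, 0, 0, 0, 0, 0, 0], [12, 0, 0, 0, 0, 0, 0]]])

```text
time: 13.48
tool_pos: [592.0, 104.1, 118.0]
tcp_rot: [-180.0, 0.0, 98.2]
ft_force: [-8.7, -4.2, 11.0]
finger_gap: 16.7
```

Run:
```python
from h import *
s=r.sense(); d=s["tool_pos"]-B([0,140,0]); print(s["time"],s["finger_gap"],s["ft_force"],"swing",np.degrees(np.arctan2(d[1],d[0]))+73.6-9.2,np.hypot(*d[:2]),"yaw",s["tcp_rot"][2]-9.2)
a=viewer.snapshot("top"); b=viewer.snapshot("side")
cv2.imwrite("pics/end.png",np.hstack([cv2.resize(a[110:384,150:430],(400,391)),cv2.resize(b[100:320,170:430],(400,391))])[...,::-1])
```

```text
13.475 16.669725903209237 [-8.66317322 -4.17565221 10.99664559] swing 89.12754170297605 113.29733151927134 yaw 89.00868796550373
```

View pics/end.png

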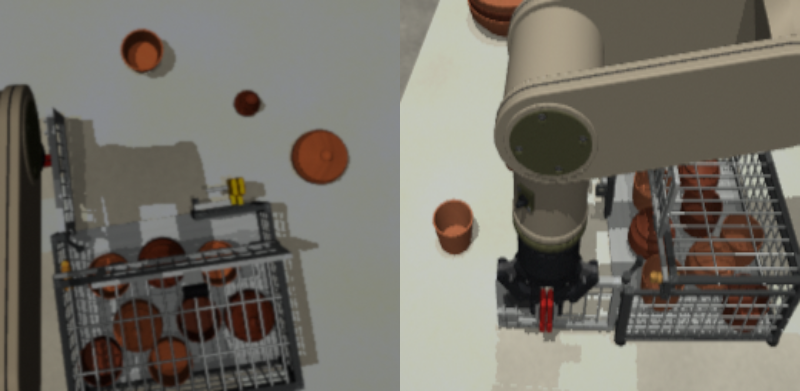

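The end view shows the gate square to the basket's end and gripped by its red tabs. The yellow tabs are together at (236,190), the leaf is back with its pull over the basket at (195,290), and the loose pieces are unmoved. I hand in.

```bash
python3 -c "
from bench import r
print(r.hand_in()); s=r.sense(); print(s['time'],s['tool_pos'],s['finger_gap'])"
```

```text
the job is handed in; nothing more can be done
None
the job is handed in; nothing more can be done
```

I handed the job in at about 13.6 s of the 61 s. The gate is held open about 89° (1.55 rad) from the red tabs' position about the hinge, and the tool's turn agrees at 89.0°.

- **Lid leaf:** I folded it up by the black pull along its arc to about 97° (1.7 rad), worked out from the commanded path rather than measured. The last top view shows it leaning back with its pull over the basket.
- **Yellow catch:** the finger opening read 16.8 mm when squeezed, against 18 mm nominal. The readings run about 1 mm low: the 30 mm pull read 28.8 mm. The tabs are still together in the last picture.
- **Red catch:** the opening was 17.0 mm before the swing, with the gate still shut, and 16.7 mm at the end. The grip is set to 60 N.
- **Forces and loose pieces:** the tool was at rest at the last reading. The highest wrist force I read was about 29 N, from gripping the pull 6–7 mm off centre, and I corrected that before folding. The cup, finial and pot look unmoved by eye in the last picture.

None of my checks failed. The only disagreements were 2–5 mm between early position estimates, and the closer wrist views settled those. The hand-in gave no verdict and no state could be read afterwards.

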